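# Sweep channel offcuts into the scrap bin and shut it

## Robot

A 7-joint arm with a two-finger parallel gripper is mounted at the origin on a cart in front of the work surface, level with it; the furniture and walls round the work are solid. World frame = base frame: x ahead of the robot, y to its left, z up, the work surface at z = 0. Lengths are in m, angles in rad, forces in N, time in s.
With the tool pointing down it reaches from about 0.425 to 0.925 m from the base axis. Payload 6.8 kg.
Tool frame: the origin (TCP) lies at the very end of the fingers, on their centre line; the grasp point (between the pads) lies 19 mm behind it; z points along the fingers, y is the line along which they close (so a half turn about z gives the same grasp; the last joint's range is limited). The gripper opens to 85 mm and grips with 20 to 120 N. Pads are 22 mm wide; open, the fingers measure 114 mm over their backs; the gripper's body (76 mm by 85 mm) begins 54 mm behind the grasp point. The pads swing forward as they close: fully open they stand 13 mm farther back than shut.
Start: joints at [1.078, 0.477, 0.022, 1.555, -0.011, 1.109, -0.083], TCP at [0.253, -0.626, 0.231] pointing down, gripper open.
Joint ranges: [-2.96, 2.96], [-0.34, 2.1], [-1.41, 1.46], [0.24, 2.44], [-1.37, 4.51], [0.17, 1.92], [-2.96, 2.96]. Speed limits (rad/s): [2.39, 2.39, 3.14, 3.14, 3.14, 3.14, 3.14].

## Interface

Orientations are given as a rotation vector (axis times angle).
In Python, from bench import get_obs, grab_frame, hand_in gives the robot as it stands.
- The arm moves only by the tool drive_tool, never from a script. Its argument "rows" is a list of rows, each an object with "offset": the shift along the tool's x, y, z as a fraction of full scale, a list of three; "rotation": the turn, a rotation vector about the tool's x, y, z as a fraction of full scale, a list of three; "claw": the opening, from 0 (shut) to 1 (fully open). In form: [{"offset": [tx, ty, tz], "rotation": [wx, wy, wz], "claw": claw}, ...]. A call has 1 to 20 rows; each row is the pose to reach, as a shift and turn from the pose commanded when the call began, along the tool's axes at that moment; what a row does not reach only later rows make up. Full scale, the value 1, is 0.15 m for a shift and 2 rad for a turn. A row lasts 1/12 s, in which the tool goes at most 41.7 mm and 7.16 degrees, less where a joint would pass 70% of its speed; a pose out of reach is approached as far as the arm can. A call with a number of a shift or a turn outside -1 to 1 is refused whole. A call with a gripper value outside its range is refused whole. The fingers move at their own pace and stop on an object; "force" is the grip in N (left out, the last holds). Time passes only in rows, so rows that repeat a pose let the fingers close. It gives the time, the measured TCP pose, the force, the opening and the grip force at its end, in the units of the state.
- get_obs(): the state, without advancing time (a new reading comes with each control period).
- grab_frame(name): name is "side" or "top" or "wrist"; returns a dict with "frame" (384x512x3 uint8, red, green, blue), "z_map" (384x512 float32, m along the optical axis (not along the pixel's ray), 0 where there is no reading), "vfov" (degrees; the focal length in pixels is half the picture's height over the tangent of half this angle, whatever the lens; pixels are square), "cx", "cy" (the principal point, pixels), "R" (3x3) and "t" (3): a world point X has camera coordinates R X + t. Camera axes: x right, y down, z forward; pixel columns grow to the right and rows downward; lengths in m; the calibration is good to about 2 mm. A picture is of the moment at which its call begins.
- hand_in(): hands the job in; it is judged then, once.
The state is a dict: "clock": time; "joints": joint angles; "qvel": joint speeds; "tau": joint torques, N m; "tcp_pos": TCP position; "orientation": TCP orientation; "contact_force": force on the tool from outside, world axes, zero at the start; "moment": the same for the moment, N m; "grip_width": finger opening in m; "gripper_force": force on a finger pad.
Only numpy, scipy, OpenCV 4.12 (cv2) and the standard library are available. Lean on these libraries where they do the work, as an engineer would, in place of code of your own. Each camera call takes 0.05 s, during which the arm holds its last target. There are 200 camera calls.

## Task

Pick up the hand brush and, keeping hold of it, sweep the three white channel offcuts along the green trimming board and off its open end into the scrap bin; sweep them, do not lift them. Then stand the brush on its bristles on the cleared board, let go, and close the bin's orange lid fully, without disturbing the other things on the bench.

Things in the scene. Friction and masses are not known exactly. Their poses are not given: they have to be found in the camera images.
- stand: fixed trimming stand: green board 230 mm (its x) by 280 mm (its y) on an aluminium frame. Origin on the bench under its centre; board surface 150 mm above. Lips 6 mm thick, 11 mm high along both long sides (x = +-112 mm); the ends, y = +-140 mm, are open. The bin stands at its -y end (robot's right). Stand and bin move and turn together, yaw within 0.25 rad of the world's axes.
- brush: wooden hand brush 190 mm long (its y), 28 mm wide (its x), 38 mm high, 70 g, standing on its bristles on the bench. Origin: on the ground under the middle of its length. Wooden back and handle z = 24 to 38 mm over the full length; bristles 22 mm wide, rigid, y = -91 to +7 mm, z = 0 to 25 mm. Balances at about y = -18 mm. Yaw within 0.6 rad.
- offcut_a: offcut of white plastic growing channel, an open U section 72 mm long (along its x), 44 mm wide (its y), 36 mm high, walls 4 mm, lying open side up on the board at the start, about 60 g. Origin: centre of its underside.
- offcut_b: offcut of white plastic growing channel, an open U section 66 mm long (along its x), 44 mm wide (its y), 36 mm high, walls 4 mm, lying open side up on the board at the start, about 60 g. Origin: centre of its underside.
- offcut_c: offcut of white plastic growing channel, an open U section 60 mm long (along its x), 44 mm wide (its y), 36 mm high, walls 4 mm, lying open side up on the board at the start, about 60 g. Origin: centre of its underside.
- bin_in (a point): centre of the scrap bin's inner floor, 5 mm above the bench. The grey bin is fixed, open-topped, 170 mm (its x) by 240 mm (its y), walls 5 mm, rim 140 mm above the bench, 10 mm lower than the board and 5 mm away from the board's end. Its x axis points away from the board (the board's -y).
- lid (a joint): angle of the bin's orange lid: 0 is closed (flat on the rim), about 1.57 upright, 1.9 fully open, leaning away from the board. Friction hinge: it stays where it is put and needs 0.2 N m, about 2 N near its edge.
- lid_hinge (a point): middle of the lid's hinge line, 140 mm above the bench, on the bin's rim farthest from the board; the line runs along the bin's y (the board's x). Its axes turn with the lid: -x points from hinge to free edge, y along the hinge, z out of the outer face.
- lid_edge (a point): middle of the lid's free edge on its outer face (the upper face once closed). The lid is 170 mm from hinge to edge, 240 mm wide and 8 mm thick; a black knob 28 mm across stands 43 mm out of the outer face, 30 mm from this edge, at mid-width.
- green_bottle: bystander: green bottle with white cap, 57 mm across, 156 mm tall. Origin: centre of its underside.
- dark_bottle: bystander: black bottle, 52 mm across, 136 mm tall. Origin: centre of its underside.
- nutrient_box: bystander: grey-green carton, 86 x 165 x 118 mm high. Origin: centre of its underside.
- label_box: bystander: small white and green carton, 61 x 88 x 46 mm high. Origin: centre of its underside.
- tape_roll_1: bystander: roll of beige tape lying flat, 98 mm across, 48 mm high. Origin: centre of its underside.
- snips: bystander: orange-handled snips lying flat, 34 x 159 x 13 mm. Origin: centre of its underside.
Mind the look-alikes: they are no part of the job. Leave any black look-alike of the offcut_b alone.

How it is judged:
On the way, in this order (a step that is already met when the one before it is completed fails the run):
1. the brush is held, over the board (its middle no more than about 45 mm past the edges) and at most 40 mm above it, while no offcut is in the bin (contact force between the fingers and brush above 1 N and x of brush in the frame of stand between -0.16 and 0.16 m and y of brush in the frame of stand between -0.19 and 0.19 m and z of brush in the frame of stand between 0.14 and 0.19 m and not (x of offcut_a in the frame of bin_in between -0.085 and 0.085 m and y of offcut_a in the frame of bin_in between -0.12 and 0.12 m and z of offcut_a in the frame of bin_in between -0.01 and 0.125 m) and not (x of offcut_b in the frame of bin_in between -0.085 and 0.085 m and y of offcut_b in the frame of bin_in between -0.12 and 0.12 m and z of offcut_b in the frame of bin_in between -0.01 and 0.125 m) and not (x of offcut_c in the frame of bin_in between -0.085 and 0.085 m and y of offcut_c in the frame of bin_in between -0.12 and 0.12 m and z of offcut_c in the frame of bin_in between -0.01 and 0.125 m)), for 0.1 s.
2. all three offcuts lie in the bin while the brush is still held (contact force between the fingers and brush above 1 N and x of offcut_a in the frame of bin_in between -0.085 and 0.085 m and y of offcut_a in the frame of bin_in between -0.12 and 0.12 m and z of offcut_a in the frame of bin_in between -0.01 and 0.125 m and x of offcut_b in the frame of bin_in between -0.085 and 0.085 m and y of offcut_b in the frame of bin_in between -0.12 and 0.12 m and z of offcut_b in the frame of bin_in between -0.01 and 0.125 m and x of offcut_c in the frame of bin_in between -0.085 and 0.085 m and y of offcut_c in the frame of bin_in between -0.12 and 0.12 m and z of offcut_c in the frame of bin_in between -0.01 and 0.125 m), for 0.1 s.
At the end, for the whole second after the job is handed in: All three offcuts are inside the bin, the lid is closed to within 0.05 rad, and the brush stands at rest on its bristles on the board, upright within 0.15 rad, its middle within the board's outline (x of offcut_a in the frame of bin_in between -0.085 and 0.085 m and y of offcut_a in the frame of bin_in between -0.12 and 0.12 m and z of offcut_a in the frame of bin_in between -0.01 and 0.125 m and x of offcut_b in the frame of bin_in between -0.085 and 0.085 m and y of offcut_b in the frame of bin_in between -0.12 and 0.12 m and z of offcut_b in the frame of bin_in between -0.01 and 0.125 m and x of offcut_c in the frame of bin_in between -0.085 and 0.085 m and y of offcut_c in the frame of bin_in between -0.12 and 0.12 m and z of offcut_c in the frame of bin_in between -0.01 and 0.125 m and x of brush in the frame of stand between -0.115 and 0.115 m and y of brush in the frame of stand between -0.14 and 0.14 m and z of brush in the frame of stand between 0.14 and 0.157 m and angle between brush's own z axis and vertical below 0.15 rad and linear speed of brush below 0.02 m/s and value of joint lid below 0.05 rad); the robot touches nothing.
It fails at once if an offcut is lifted (more than 55 mm above the board) instead of being swept (height (world z) of any of offcut_a, offcut_b, offcut_c above 0.205 m).
It fails at once if a bystander is disturbed (moved more than 30 mm) (distance of any of green_bottle, dark_bottle, nutrient_box, label_box, tape_roll_1, snips from where it was at the start of the episode above 0.03 m).
It also fails if it takes over 61 s, if anything falls off the work surface, if the arm or the gripper's body presses on something with over 40 N, if the wrist force passes 120 N, or if a joint passes its speed limit or range.

## Working session

There is one attempt and no reset: what is moved stays moved. The work goes in short steps, Python scripts to look and compute and a tool call to move; the robot and the scene stay as the last step left them, time stands still between calls to the robot, and variables do not carry over. Pictures are saved under pics/ and viewed, at most 10 in all, crops included, and the job is handed in when it is done.

Besides the shell and the picture viewer there is one more tool, called after ">>>" as name(argument=value, ...) on one line, values as JSON. drive_tool: Moves the arm, as the interface text tells. Its arguments: {"type":"object","properties":{"rows":{"type":"array","items":{"type":"object","properties":{"offset":{"type":"array","items":{"type":"number"}},"rotation":{"type":"array","items":{"type":"number"}},"claw":{"type":"number"}}}},"force":{"type":"number"}},"required":["rows"]}

```bash
mkdir -p pics; ls
cat > h.py <<'E'
import numpy as np,cv2
from bench import get_obs,grab_frame
def cloud(f):
    z=f['z_map'];h,w=z.shape;F=h/2/np.tan(np.radians(f['vfov'])/2)
    v,u=np.mgrid[:h,:w]
    P=np.stack([(u-f['cx'])*z/F,(v-f['cy'])*z/F,z],-1)
    X=(P-np.array(f['t']))@np.array(f['R'])
    X[z<=0]=np.nan
    return X
def save(f,n,crop=None,s=1):
    im=f['frame'][:,:,::-1]
    if crop: a,b,c,d=crop; im=im[b:d,a:c]
    cv2.imwrite('pics/'+n,cv2.resize(im,None,fx=s,fy=s,interpolation=cv2.INTER_CUBIC))
E
python3 - <<'E'
from h import *
import pickle
for n in('top','side'):
    f=grab_frame(n);save(f,n+'0.png',s=1.5);pickle.dump(f,open(n+'0.pkl','wb'))
    print(n,f['vfov'],f['cx'],f['cy'],f['R'],f['t'])
print(get_obs())
E
```

```text
pics
top 56.137707429365115 258.41812707231685 197.21981293465578 [[ 0.01811272 -0.99974908 -0.01317942]
 [-0.99334563 -0.01649408 -0.11398423]
 [ 0.11373825  0.01515628 -0.99339514]] [-0.06023297  0.5617666   1.30759111]
side 57.95503545363232 255.98597437623064 195.78052695458095 [[-0.94088559  0.33864645  0.00727253]
 [ 0.29484721  0.82938582 -0.47453586]
 [-0.16673162 -0.44433967 -0.88020613]] [ 0.55687426 -0.06386248  1.36514793]
{'clock': 0.1, 'joints': array([ 1.0778892 ,  0.47778503,  0.02231659,  1.55632792, -0.01155524,
        1.10934597, -0.08311288]), 'qvel': array([ 1.23790206e-05, -3.39718207e-03,  1.73792702e-03, -4.42923840e-03,
        5.16311837e-04,  9.26232060e-04, -6.51844735e-04]), 'tau': array([ 4.50463340e-03, -5.97765148e+01,  1.61390796e+00, -2.81956851e+01,
        1.28413725e-02,  5.02125462e-03,  3.89918523e-05]), 'tcp_pos': array([ 0.25319716, -0.6251268 ,  0.23038753]), 'orientation': array([-3.08195808e+00, -6.00416362e-01,  6.26321080e-04]), 'contact_force': array([ 0.20287783,  1.00613067, -0.42228644]), 'moment': array([ 0.00663966, -0.00891006,  0.01732797]), 'gripper_force': 0.0, 'grip_width': 0.08524324638277936}
```

View pics/top0.png

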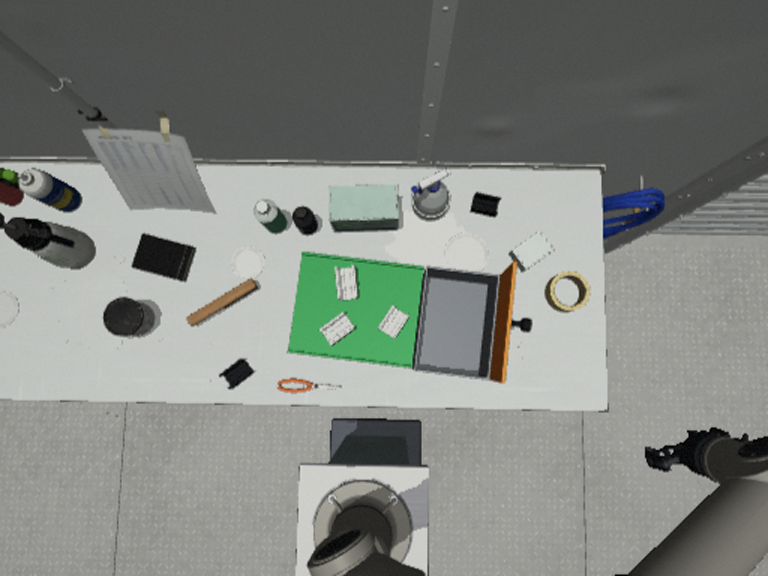

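View pics/side0.png

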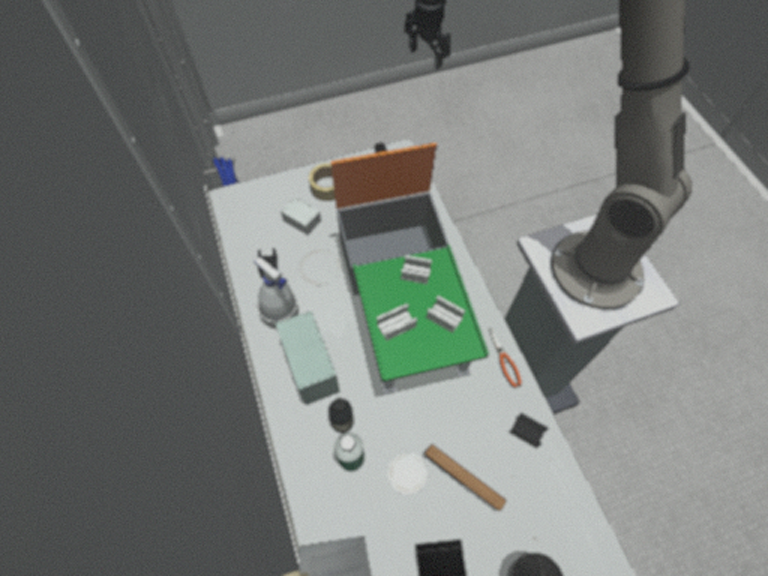

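The top view shows the brush at px (148,201) in native pixels. The board is centred near (238,206), with white offcuts at (230,188), (225,219) and (263,214). The bin is at (303,214), with the lid upright at about (338,214). The black look-alikes are at (158,249) and (324,136). The snips at (205,257) and the black box at (109,171) are the other distractors.

```bash
cat > m.py <<'E'
from h import *
import pickle
f=pickle.load(open('top0.pkl','rb'));X=cloud(f);im=f['frame'];hsv=cv2.cvtColor(im,cv2.COLOR_RGB2HSV)
H,S,V=hsv[...,0],hsv[...,1],hsv[...,2]; z=X[...,2]
def rect(m,n):
    p=X[m][:,:2];p=p[~np.isnan(p[:,0])]
    r=cv2.minAreaRect((p*1000).astype(np.float32)); print(n,len(p),'c',np.round(r[0],1),'size',np.round(r[1],1),'ang',round(r[2],2),'z med',np.round(np.nanpercentile(z[m],[5,50,95]),4))
g=(H>50)&(H<75)&(S>150)&(abs(z-.15)<.012); rect(g,'board')
w=np.zeros_like(g);w[160:250,195:283]=1
br=(S>80)&(H<22)&(z>.02)&(z<.06);br[:,:115]=0;br[:,180:]=0;rect(br,'brush')
o=(H<22)&(S>150)&(z>.14)&w.astype(bool)==0
n,l,st,c=cv2.connectedComponentsWithStats((w.astype(bool)&(S<70)&(z>.146)&(z<.2)).astype(np.uint8))
for i in range(1,n):
    if st[i,4]>80: rect(l==i,'off px %s'%np.round(c[i]))
od=(H<20)&(S>150)&(z>.1)&(z<.4);od[:,:310]=0;od[:,360:]=0;rect(od,'lid')
for nm,(u,v) in dict(snips=(205,257),look=(158,249),box=(240,138),dark=(203,146),green=(177,143)).items(): print(nm,np.round(X[v,u],3))
s=pickle.load(open('side0.pkl','rb'));Y=cloud(s);h2=cv2.cvtColor(s['frame'],cv2.COLOR_RGB2HSV)
lm=(h2[...,0]<20)&(h2[...,1]>120);lm[:95]=0;lm[140:]=0;lm[:,:215]=0;lm[:,295:]=0
q=Y[lm];q=q[~np.isnan(q[:,0])];q=q[q[:,2]>.13];print('lid side',len(q),q.min(0),q.max(0))
c=q.mean(0);print(c,np.linalg.svd(q-c,full_matrices=0)[2][2])
save(s,'brushside.png',(265,280,365,360),5)
E
python3 m.py
```

```text
board 102 c [519.2  17.1] size [265.3 224.1] ang 84.21 z med [0.1481 0.1576 0.1612]
brush 353 c [540.7 361.4] size [ 27.7 185.3] ang 33.08 z med [0.0333 0.0377 0.0427]
off px [231. 188.] 296 c [579.1  43. ] size [78.5 47.8] ang 7.73 z med [0.1498 0.1558 0.1881]
off px [262. 214.] 253 c [492.1 -65.3] size [47.5 63.2] ang 57.7 z med [0.1506 0.156  0.1875]
off px [224. 219.] 281 c [474.2  59.8] size [50.1 66.6] ang 37.0 z med [0.1507 0.1559 0.1879]
lid 738 c [ 487.  -291.1] size [  8.7 236.4] ang 83.92 z med [0.1608 0.2618 0.3117]
snips [ 0.338  0.146 -0.002]
look [0.364 0.324 0.002]
box [0.763 0.017 0.117]
dark [0.732 0.147 0.121]
green [0.737 0.237 0.135]
lid side 1803 [ 0.37562284 -0.32569582  0.14688674] [ 0.60544679 -0.27756396  0.31485586]
[ 0.48732038 -0.29376204  0.23782206] [ 0.10531815  0.9935139  -0.04287455]
```

View pics/brushside.png

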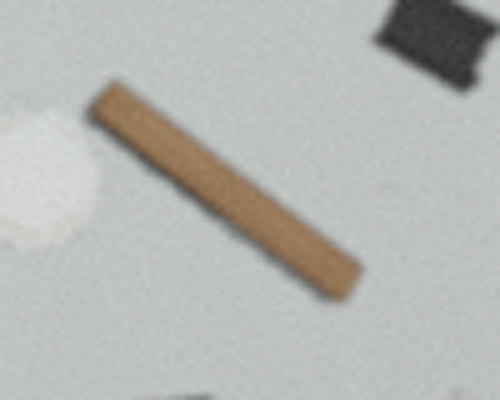

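```bash
cat >> h.py <<'E'
from scipy.spatial.transform import Rotation as Ro
def down(phi): # tool down, tool x at world angle phi (deg)
    c,s=np.cos(np.radians(phi)),np.sin(np.radians(phi))
    return Ro.from_matrix(np.array([[c,s,0],[s,-c,0],[0,0,-1]]))
def go(p,phi,p0=None,R0=None):
    o=get_obs();p0=o['tcp_pos'] if p0 is None else np.array(p0)
    R0=Ro.from_rotvec(o['orientation']) if R0 is None else R0
    Rt=down(phi) if np.isscalar(phi) else phi
    print('off',np.round(R0.inv().apply(np.array(p)-p0)/.15,3),'rot',np.round((R0.inv()*Rt).as_rotvec()/2,3))
E
python3 - <<'E'
from h import *
import pickle
f=pickle.load(open('top0.pkl','rb'));im=f['frame'];h=cv2.cvtColor(im,cv2.COLOR_RGB2HSV);X=cloud(f)
g=((h[...,0]>45)&(h[...,0]<80)&(h[...,1]>120)).astype(np.uint8)
g[:,:185]=0;g[:160]=0
g[:,290:]=0;print(g.sum(),np.nanpercentile(X[g>0][:,2],[5,50,95]))
c=max(cv2.findContours(g,0,2)[0],key=cv2.contourArea);hull=cv2.convexHull(c)
q=cv2.approxPolyDP(hull,4,True)[:,0];print(q.tolist())
# intersect rays with z=.15 / .161 (lips)
F=192/np.tan(np.radians(f['vfov'])/2);R,t=np.array(f['R']),np.array(f['t']);C=-R.T@t
def ray(u,v,z):
    d=R.T@np.array([(u-f['cx'])/F,(v-f['cy'])/F,1]);return C+d*(z-C[2])/d[2]
for z in(.15,.161):
    r=cv2.minAreaRect(np.array([ray(u,v,z)[:2]*1000 for u,v in hull[:,0]],np.float32));print(z,r)
n=np.array([1,0,0])
go([.30,-.55,.40],40)
E
```

```text
4600 [0.14609855 0.15001239 0.15611072]
[[201, 168], [281, 178], [274, 244], [192, 233]]
0.15 ((520.1015014648438, 18.92657470703125), (280.0886535644531, 228.13035583496094), 83.97545623779297)
0.161 ((519.10595703125, 18.112701416015625), (277.5471496582031, 226.0602569580078), 83.97545623779297)
off [ 0.477 -0.349 -1.13 ] rot [-0.001 -0.    -0.157]
```

>>> drive_tool(rows=[{"offset": [0.1, -0.05, -0.5], "rotation": [0, 0, -0.05], "claw": 1}, {"offset": [0.3, -0.2, -1], "rotation": [0, 0, -0.1], "claw": 1}, {"offset": [0.5, -0.5, -1], "rotation": [0, 0, -0.16], "claw": 1}, {"offset": [0.7, -0.9, -1], "rotation": [0, 0, -0.2], "claw": 1}, {"offset": [0.8, -1, -1], "rotation": [0, 0, -0.25], "claw": 1}, {"offset": [0.9, -1, -1], "rotation": [0, 0, -0.3], "claw": 1}, {"offset": [1, -1, -1], "rotation": [0, 0, -0.35], "claw": 1}, {"offset": [1, -1, -1], "rotation": [0, 0, -0.35], "claw": 1}])

```text
clock: 0.77
tcp_pos: [0.3426, -0.4232, 0.3836]
orientation: [2.675, 1.643, 0.007]
contact_force: [0.4, -0.1, 0.2]
grip_width: 0.0858
gripper_force: 0.0
```

Run:
```python
from h import *
o=get_obs();print(o['clock'],o['joints'],o['tcp_pos'],Ro.from_rotvec(o['orientation']).as_matrix().round(3).tolist())
go([.52,-.2,.4],90)
```

```text
0.7667 [ 0.94717764  0.16000169 -0.19481336  1.6496252   0.02793255  1.33160157
  0.27882343] [ 0.34255857 -0.4231883   0.38361168] [[0.452, 0.892, 0.005], [0.892, -0.452, 0.0], [0.003, 0.004, -1.0]]
off [ 1.862  0.382 -0.103] rot [ 0.002 -0.001 -0.235]
```

>>> drive_tool(rows=[{"offset": [0.25, 0.05, -0.1], "rotation": [0, 0, -0.05], "claw": 1}, {"offset": [0.5, 0.1, -0.1], "rotation": [0, 0, -0.1], "claw": 1}, {"offset": [0.75, 0.2, -0.1], "rotation": [0, 0, -0.16], "claw": 1}, {"offset": [1, 0.4, -0.1], "rotation": [0, 0, -0.22], "claw": 1}, {"offset": [1, 0.4, -0.1], "rotation": [0, 0, -0.23], "claw": 1}])

```text
clock: 1.18
tcp_pos: [0.465, -0.3198, 0.3959]
orientation: [-2.233, -2.209, -0.006]
contact_force: [0.7, 1.3, -0.1]
grip_width: 0.0857
gripper_force: 0.0
```

>>> drive_tool(rows=[{"offset": [0.25, 0.05, 0], "rotation": [0, 0, -0.05], "claw": 1}, {"offset": [0.5, 0.1, 0], "rotation": [0, 0, -0.1], "claw": 1}, {"offset": [0.75, 0.2, 0], "rotation": [0, 0, -0.15], "claw": 1}, {"offset": [1, 0.3, 0], "rotation": [0, 0, -0.2], "claw": 1}, {"offset": [1, 0.3, 0], "rotation": [0, 0, -0.25], "claw": 1}, {"offset": [1, 0.3, 0], "rotation": [0, 0, -0.29], "claw": 1}])

```text
clock: 1.68
tcp_pos: [0.509, -0.1738, 0.396]
orientation: [-1.515, -2.752, -0.001]
contact_force: [-0.6, -0.6, 0.2]
grip_width: 0.0856
gripper_force: 0.0
```

Run:
```python
from h import *
o=get_obs();print(o['clock'],o['joints'],o['tcp_pos'],Ro.from_rotvec(o['orientation']).as_matrix().round(3).tolist())
go([.54,.30,.3],123)
```

```text
1.6833 [ 0.65029558  0.17186303 -0.50418233  1.62375294  0.08351131  1.36805813
  0.69984384] [ 0.50900757 -0.17375856  0.39598675] [[-0.535, 0.845, -0.0], [0.845, 0.535, 0.001], [0.001, 0.0, -1.0]]
off [2.558 1.864 0.643] rot [ 0.    -0.    -0.006]
```

>>> drive_tool(rows=[{"offset": [0.2, 0.15, 0], "rotation": [0, 0, 0], "claw": 1}, {"offset": [0.4, 0.3, 0], "rotation": [0, 0, 0], "claw": 1}, {"offset": [0.6, 0.45, 0], "rotation": [0, 0, 0], "claw": 1}, {"offset": [0.8, 0.6, 0], "rotation": [0, 0, 0], "claw": 1}, {"offset": [1, 0.75, 0], "rotation": [0, 0, 0], "claw": 1}])

```text
clock: 2.1
tcp_pos: [0.5247, 0.0111, 0.3959]
orientation: [-1.531, -2.743, 0.0]
contact_force: [1.1, 0.4, -0.2]
grip_width: 0.0857
gripper_force: 0.0
```

>>> drive_tool(rows=[{"offset": [0.2, 0.15, 0], "rotation": [0, 0, 0], "claw": 1}, {"offset": [0.4, 0.3, 0.1], "rotation": [0, 0, 0], "claw": 1}, {"offset": [0.6, 0.45, 0.2], "rotation": [0, 0, 0], "claw": 1}, {"offset": [0.8, 0.6, 0.3], "rotation": [0, 0, 0], "claw": 1}, {"offset": [1, 0.7, 0.3], "rotation": [0, 0, 0], "claw": 1}])

```text
clock: 2.52
tcp_pos: [0.5345, 0.1935, 0.3475]
orientation: [-1.529, -2.74, 0.005]
contact_force: [-0.2, -1.3, -0.3]
grip_width: 0.0856
gripper_force: 0.0
```

>>> drive_tool(rows=[{"offset": [0.2, 0.15, 0], "rotation": [0, 0, 0], "claw": 1}, {"offset": [0.4, 0.3, 0.1], "rotation": [0, 0, 0], "claw": 1}, {"offset": [0.5, 0.4, 0.3], "rotation": [0, 0, 0], "claw": 1}, {"offset": [0.5, 0.4, 0.5], "rotation": [0, 0, 0], "claw": 1}, {"offset": [0.5, 0.4, 0.5], "rotation": [0, 0, 0], "claw": 1}, {"offset": [0.5, 0.4, 0.5], "rotation": [0, 0, 0], "claw": 1}])

```text
clock: 3.02
tcp_pos: [0.5463, 0.2866, 0.2746]
orientation: [-1.529, -2.742, 0.006]
contact_force: [0.5, -1.7, 0.9]
grip_width: 0.0855
gripper_force: 0.0
```

Run:
```python
from h import *
o=get_obs();print(o['clock'],o['joints'],o['tcp_pos'])
f=grab_frame('wrist');save(f,'w1.png',s=1.2);X=cloud(f);h=cv2.cvtColor(f['frame'],cv2.COLOR_RGB2HSV)
m=(h[...,0]<25)&(h[...,1]>80)&(X[...,2]>.025)&(X[...,2]<.06)
p=X[m];r=cv2.minAreaRect((p[:,:2]*1000).astype(np.float32));print(len(p),r,np.median(p[:,2]))
go([.5405,.361,.12],123)
```

```text
3.0167 [-0.05201516  0.43928722 -0.72416999  1.60945903  0.30456424  1.21405958
 -0.28441068] [0.5463484  0.28663983 0.27462973]
4098 ((610.7516479492188, 296.5281677246094), (422.8934020996094, 369.6076354980469), 33.31172561645508) 0.038391810826976
off [0.444 0.221 1.044] rot [-0.     0.    -0.012]
```

View pics/w1.png

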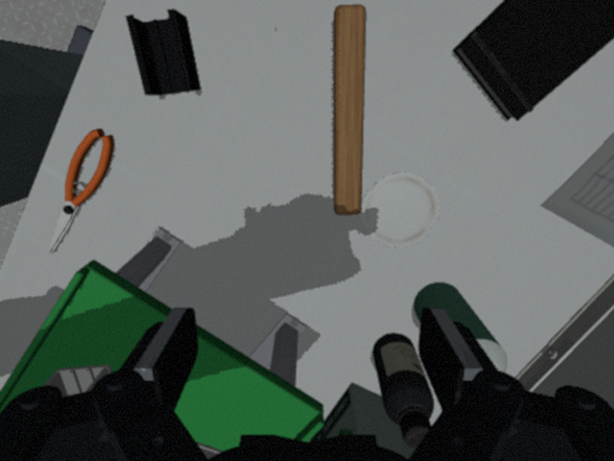

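The wrist view shows the brush at display (350,110), lined up with the fingers. The look-alike, the snips and the black box are all clear of it.

Run:
```python
from h import *
f=grab_frame('wrist');X=cloud(f);h=cv2.cvtColor(f['frame'],cv2.COLOR_RGB2HSV)
m=(h[...,0]<25)&(h[...,1]>70)&(X[...,2]>.02)&(X[...,2]<.06)
m[:, :270]=0;m[:,315:]=0;m[185:]=0
p=X[m&(X[...,2]>.033)];r=cv2.minAreaRect((p[:,:2]*1000).astype(np.float32));print(len(p),r,np.median(p[:,2]))
# below-back profile on left side: where along brush do side points (z 3..22mm) exist
c=np.array(r[0])/1000;a=np.radians(r[2]);
u=np.array([-np.sin(np.radians(33)),np.cos(np.radians(33))]);n=np.array([u[1],-u[0]])
d=X[...,:2]-c;s=d@u;w=d@n
k=(abs(s)<.1)&(abs(w)<.022)&(X[...,2]>.006)&(X[...,2]<.022)
print(k.sum(),np.histogram(s[k]*1000,bins=range(-100,101,20)))
```

```text
4028 ((543.1004028320312, 361.43707275390625), (26.01421546936035, 186.70904541015625), 32.902679443359375) 0.03839925434170718
0 (array([0, 0, 0, 0, 0, 0, 0, 0, 0, 0]), array([-100,  -80,  -60,  -40,  -20,    0,   20,   40,   60,   80,  100]))
```

Run:
```python
from h import *
go([.547,.355,.135],123)
go([.547,.355,.014],123)
```

```text
off [0.388 0.23  0.953] rot [ 0.001  0.    -0.012]
off [0.388 0.229 1.759] rot [ 0.001  0.    -0.012]
```

>>> drive_tool(rows=[{"offset": [0.2, 0.12, 0.2], "rotation": [0, 0, -0.01], "claw": 1}, {"offset": [0.39, 0.23, 0.45], "rotation": [0, 0, -0.012], "claw": 1}, {"offset": [0.39, 0.23, 0.7], "rotation": [0, 0, -0.012], "claw": 1}, {"offset": [0.39, 0.23, 0.95], "rotation": [0, 0, -0.012], "claw": 1}, {"offset": [0.39, 0.23, 0.95], "rotation": [0, 0, -0.012], "claw": 1}])

```text
clock: 3.53
tcp_pos: [0.5432, 0.3529, 0.1282]
orientation: [-1.495, -2.759, 0.013]
contact_force: [-0.7, -1.3, -1.3]
grip_width: 0.0857
gripper_force: 0.0
```

>>> drive_tool(rows=[{"offset": [0, 0, 0.25], "rotation": [0, 0, 0], "claw": 1}, {"offset": [0, 0, 0.5], "rotation": [0, 0, 0], "claw": 1}, {"offset": [0, 0, 0.65], "rotation": [0, 0, 0], "claw": 1}, {"offset": [0, 0, 0.75], "rotation": [0, 0, 0], "claw": 1}, {"offset": [0, 0, 0.8], "rotation": [0, 0, 0], "claw": 1}, {"offset": [0, 0, 0.8], "rotation": [0, 0, 0], "claw": 1}])

```text
clock: 4.03
tcp_pos: [0.5466, 0.3555, 0.0147]
orientation: [1.498, 2.761, 0.001]
contact_force: [0.0, 0.2, 0.5]
grip_width: 0.0859
gripper_force: 0.0
```

Run:
```python
from h import *
o=get_obs();print(o['joints'],o['tcp_pos'])
go([.547,.355,.014],123)
```

```text
[-0.26139354  0.77105285 -0.58793543  1.72170782  0.55723888  0.82108089
 -0.53212042] [0.54655999 0.3555081  0.0146605 ]
off [-0.004  0.001  0.004] rot [0. 0. 0.]
```

>>> drive_tool(rows=[{"offset": [0, 0, 0], "rotation": [0, 0, 0], "claw": 0.5}, {"offset": [0, 0, 0], "rotation": [0, 0, 0], "claw": 0.2}, {"offset": [0, 0, 0], "rotation": [0, 0, 0], "claw": 0}, {"offset": [0, 0, 0], "rotation": [0, 0, 0], "claw": 0}, {"offset": [0, 0, 0], "rotation": [0, 0, 0], "claw": 0}, {"offset": [0, 0, 0], "rotation": [0, 0, 0], "claw": 0}, {"offset": [0, 0, 0], "rotation": [0, 0, 0], "claw": 0}, {"offset": [0, 0, 0], "rotation": [0, 0, 0], "claw": 0}, {"offset": [0, 0, 0], "rotation": [0, 0, 0], "claw": 0}], force=60)

```text
clock: 4.78
tcp_pos: [0.546, 0.3562, 0.0149]
orientation: [1.496, 2.762, 0.002]
contact_force: [-1.3, -1.6, 6.7]
grip_width: 0.0272
gripper_force: 58.8
```

>>> drive_tool(rows=[{"offset": [0, 0, -0.1], "rotation": [0, 0, 0], "claw": 0}, {"offset": [0, 0, -0.25], "rotation": [0, 0, 0], "claw": 0}, {"offset": [0, 0, -0.45], "rotation": [0, 0, 0], "claw": 0}, {"offset": [0, 0, -0.65], "rotation": [0, 0, 0], "claw": 0}, {"offset": [0, 0, -0.85], "rotation": [0, 0, 0], "claw": 0}, {"offset": [0, 0, -1], "rotation": [0, 0, 0], "claw": 0}, {"offset": [0, 0, -1], "rotation": [0, 0, 0], "claw": 0}])

```text
clock: 5.37
tcp_pos: [0.5473, 0.3583, 0.1705]
orientation: [1.494, 2.759, 0.013]
contact_force: [0.0, 0.2, -0.3]
grip_width: 0.0269
gripper_force: 59.4
```

Run:
```python
from h import *
o=get_obs();print(o['joints'],o['tcp_pos'])
f=grab_frame('wrist');save(f,'w2.png');X=cloud(f);h=cv2.cvtColor(f['frame'],cv2.COLOR_RGB2HSV)
p0=o['tcp_pos'];R0=Ro.from_rotvec(o['orientation'])
T=(X-p0)@R0.as_matrix() # tool coords
m=(h[...,0]<25)&(h[...,1]>70)&(abs(T[...,2]+.02)<.06)&(abs(T[...,0])<.12)&(abs(T[...,1])<.03)
q=T[m];print(len(q),q.min(0),q.max(0))
for a in np.arange(-.1,.1,.02):
    k=q[(q[:,0]>a)&(q[:,0]<a+.02)]
    if len(k): print(round(a,2),len(k),np.percentile(k[:,2],[2,50,98]).round(4),np.percentile(k[:,1],[2,98]).round(4))
f=grab_frame('side');save(f,'s2.png',(200,200,400,370),4)
```

```text
[-0.19414268  0.5905118  -0.68876607  1.63679304  0.41981987  1.05749505
 -0.42817781] [0.54728584 0.35831288 0.17045659]
22893 [-0.04656855 -0.029874   -0.07994725] [ 0.09976295  0.02986364 -0.0095097 ]
-0.06 406 [-0.0246 -0.0235 -0.0209] [-0.0131  0.0127]
-0.04 1957 [-0.0247 -0.0235 -0.0212] [-0.013   0.0122]
-0.02 2302 [-0.0248 -0.0235 -0.021 ] [-0.0136  0.0128]
0.0 3045 [-0.0769 -0.0237 -0.0204] [-0.0211  0.019 ]
0.02 3000 [-0.0249 -0.0236 -0.0206] [-0.0135  0.0123]
0.04 3503 [-0.025  -0.0236 -0.0208] [-0.0135  0.0122]
0.06 4108 [-0.025  -0.0236 -0.0208] [-0.0135  0.0121]
0.08 4572 [-0.0251 -0.0235 -0.0205] [-0.0134  0.0119]
```

View pics/s2.png

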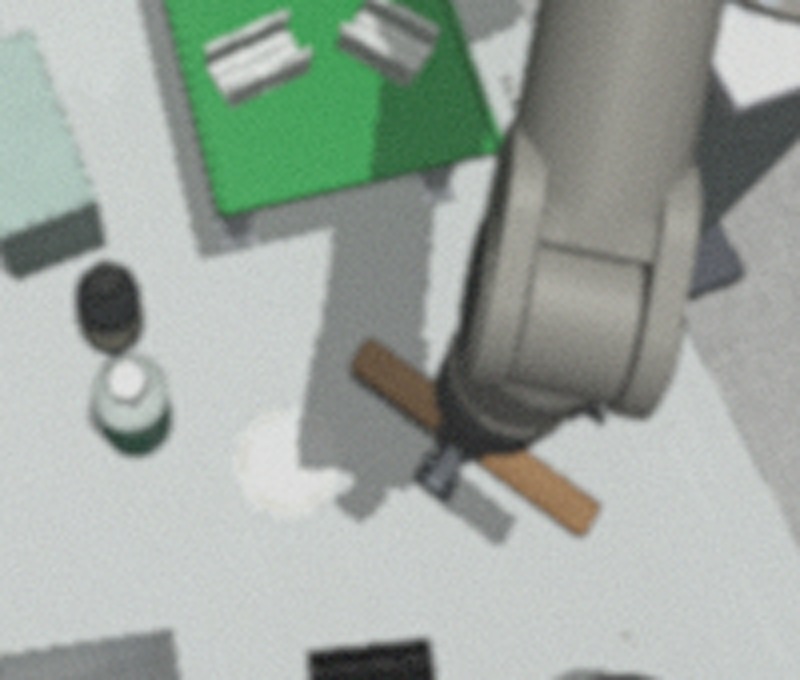

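```bash
cat >> h.py <<'E'
BC=np.array([.520,.019]);BY=-6.02;cb,sb=np.cos(np.radians(BY)),np.sin(np.radians(BY))
def b2w(x,y,z): return np.array([BC[0]+x*cb-y*sb,BC[1]+x*sb+y*cb,z])
def w2b(p): d=np.array(p)[:2]-BC; return np.array([d[0]*cb+d[1]*sb,-d[0]*sb+d[1]*cb])
E
python3 - <<'E'
from h import *
go(b2w(.006,.20,.21),173.98)
E
```

```text
off [-0.78  -0.498 -0.298] rot [ 0.001  0.001 -0.444]
```

>>> drive_tool(rows=[{"offset": [-0.05, -0.03, -0.2], "rotation": [0, 0, -0.05], "claw": 0}, {"offset": [-0.15, -0.1, -0.3], "rotation": [0, 0, -0.1], "claw": 0}, {"offset": [-0.3, -0.2, -0.3], "rotation": [0, 0, -0.16], "claw": 0}, {"offset": [-0.45, -0.3, -0.3], "rotation": [0, 0, -0.22], "claw": 0}, {"offset": [-0.6, -0.4, -0.3], "rotation": [0, 0, -0.28], "claw": 0}, {"offset": [-0.7, -0.45, -0.3], "rotation": [0, 0, -0.34], "claw": 0}, {"offset": [-0.78, -0.5, -0.3], "rotation": [0, 0, -0.4], "claw": 0}, {"offset": [-0.78, -0.5, -0.3], "rotation": [0, 0, -0.444], "claw": 0}, {"offset": [-0.78, -0.5, -0.3], "rotation": [0, 0, -0.444], "claw": 0}, {"offset": [-0.78, -0.5, -0.3], "rotation": [0, 0, -0.444], "claw": 0}])

```text
clock: 6.3
tcp_pos: [0.5459, 0.2166, 0.2078]
orientation: [-0.169, -3.135, 0.0]
contact_force: [-0.7, -0.3, 0.2]
grip_width: 0.0272
gripper_force: 59.4
```

Run:
```python
from h import *
o=get_obs();print(o['joints'],o['tcp_pos'],w2b(o['tcp_pos']))
go(b2w(.006,.20,.1675),173.98)
go(b2w(.006,.12,.1675),173.98)
```

```text
[ 0.20165643  0.516614   -0.92442507  1.74834666  0.45469073  1.10942176
  0.59379496] [0.54586282 0.21659992 0.20784699] [0.00499679 0.19922261]
off [-0.007  0.005  0.269] rot [-0.    -0.001 -0.001]
off [-0.009 -0.528  0.269] rot [-0.    -0.001 -0.001]
```

>>> drive_tool(rows=[{"offset": [0, 0, 0.14], "rotation": [0, 0, 0], "claw": 0}, {"offset": [0, 0, 0.27], "rotation": [0, 0, 0], "claw": 0}, {"offset": [0, 0, 0.27], "rotation": [0, 0, 0], "claw": 0}, {"offset": [0, -0.1, 0.27], "rotation": [0, 0, 0], "claw": 0}, {"offset": [0, -0.2, 0.27], "rotation": [0, 0, 0], "claw": 0}, {"offset": [0, -0.3, 0.27], "rotation": [0, 0, 0], "claw": 0}, {"offset": [0, -0.4, 0.27], "rotation": [0, 0, 0], "claw": 0}, {"offset": [0, -0.5, 0.27], "rotation": [0, 0, 0], "claw": 0}, {"offset": [0, -0.55, 0.27], "rotation": [0, 0, 0], "claw": 0}, {"offset": [0, -0.6, 0.27], "rotation": [0, 0, 0], "claw": 0}, {"offset": [0, -0.65, 0.27], "rotation": [0, 0, 0], "claw": 0}, {"offset": [0, -0.7, 0.27], "rotation": [0, 0, 0], "claw": 0}])

```text
clock: 7.3
tcp_pos: [0.5355, 0.1128, 0.1687]
orientation: [0.164, 3.137, 0.001]
contact_force: [0.5, -0.2, -0.2]
grip_width: 0.0268
gripper_force: 59.4
```

Run:
```python
from h import *
o=get_obs();print(o['tcp_pos'],w2b(o['tcp_pos']),o['contact_force'])
go(b2w(.006,-.05,.1675),173.98)
```

```text
[0.53550854 0.11279081 0.16865139] [0.00558665 0.09490005] [ 0.48982414 -0.1684673  -0.22781321]
off [-0.002 -0.966  0.007] rot [0. 0. 0.]
```

>>> drive_tool(rows=[{"offset": [0, -0.05, 0.01], "rotation": [0, 0, 0], "claw": 0}, {"offset": [0, -0.1, 0.01], "rotation": [0, 0, 0], "claw": 0}, {"offset": [0, -0.15, 0.01], "rotation": [0, 0, 0], "claw": 0}, {"offset": [0, -0.2, 0.01], "rotation": [0, 0, 0], "claw": 0}, {"offset": [0, -0.25, 0.01], "rotation": [0, 0, 0], "claw": 0}, {"offset": [0, -0.3, 0.01], "rotation": [0, 0, 0], "claw": 0}, {"offset": [0, -0.35, 0.01], "rotation": [0, 0, 0], "claw": 0}, {"offset": [0, -0.4, 0.01], "rotation": [0, 0, 0], "claw": 0}, {"offset": [0, -0.45, 0.01], "rotation": [0, 0, 0], "claw": 0}, {"offset": [0, -0.5, 0.01], "rotation": [0, 0, 0], "claw": 0}, {"offset": [0, -0.55, 0.01], "rotation": [0, 0, 0], "claw": 0}, {"offset": [0, -0.6, 0.01], "rotation": [0, 0, 0], "claw": 0}, {"offset": [0, -0.65, 0.01], "rotation": [0, 0, 0], "claw": 0}, {"offset": [0, -0.7, 0.01], "rotation": [0, 0, 0], "claw": 0}])

```text
clock: 8.47
tcp_pos: [0.5245, 0.0074, 0.1668]
orientation: [0.164, 3.137, 0.0]
contact_force: [0.5, 1.1, -0.6]
grip_width: 0.0269
gripper_force: 59.6
```

Run:
```python
from h import *
o=get_obs();print(o['joints'],o['tcp_pos'],w2b(o['tcp_pos']),o['contact_force'])
f=grab_frame('top');save(f,'t3.png',(160,140,380,270),3.6)
go(b2w(.006,-.148,.1675),173.98)
```

```text
[ 0.60141238  0.45918436 -0.92248462  1.93154473  0.44317818  0.96805291
  0.93549185] [0.52447299 0.00738604 0.16681032] [ 0.00566634 -0.01108081] [ 0.51726681  1.14588004 -0.64564123]
off [-0.003 -0.9   -0.005] rot [-0.001 -0.    -0.001]
```

View pics/t3.png

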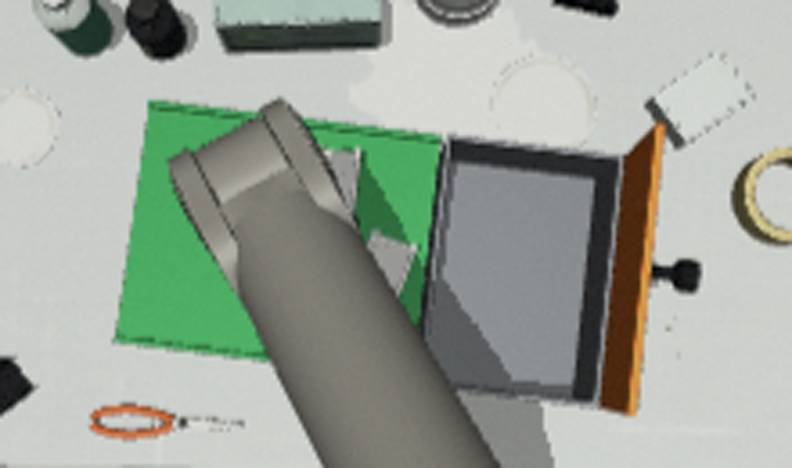

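Offcuts a (345,180) and c (390,260) are moving ahead of the brush. The third is hidden under the arm. I'll keep sweeping.

>>> drive_tool(rows=[{"offset": [0, -0.05, 0], "rotation": [0, 0, 0], "claw": 0}, {"offset": [0, -0.1, 0], "rotation": [0, 0, 0], "claw": 0}, {"offset": [0, -0.15, 0], "rotation": [0, 0, 0], "claw": 0}, {"offset": [0, -0.2, 0], "rotation": [0, 0, 0], "claw": 0}, {"offset": [0, -0.25, 0], "rotation": [0, 0, 0], "claw": 0}, {"offset": [0, -0.3, 0], "rotation": [0, 0, 0], "claw": 0}, {"offset": [0, -0.35, 0], "rotation": [0, 0, 0], "claw": 0}, {"offset": [0, -0.4, 0], "rotation": [0, 0, 0], "claw": 0}, {"offset": [0, -0.45, 0], "rotation": [0, 0, 0], "claw": 0}, {"offset": [0, -0.5, 0], "rotation": [0, 0, 0], "claw": 0}, {"offset": [0, -0.55, 0], "rotation": [0, 0, 0], "claw": 0}, {"offset": [0, -0.6, 0], "rotation": [0, 0, 0], "claw": 0}])

```text
clock: 9.52
tcp_pos: [0.5151, -0.0822, 0.1669]
orientation: [0.165, 3.137, 0.0]
contact_force: [0.3, 0.6, 0.0]
grip_width: 0.0269
gripper_force: 59.5
```

Run:
```python
from h import *
o=get_obs();print(o['joints'],o['tcp_pos'],w2b(o['tcp_pos']),o['contact_force'])
f=grab_frame('side');save(f,'s4.png',(190,90,350,270),3.3)
go(b2w(.006,-.148,.1675),173.98)
```

```text
[ 0.76945334  0.4504004  -0.91367792  1.9383548   0.43358138  0.96210683
  1.11441341] [ 0.51509628 -0.0821658   0.16688556] [ 0.00573315 -0.10112218] [0.30649084 0.61071715 0.0058778 ]
off [-0.002 -0.299 -0.005] rot [-0.001 -0.    -0.001]
```

View pics/s4.png

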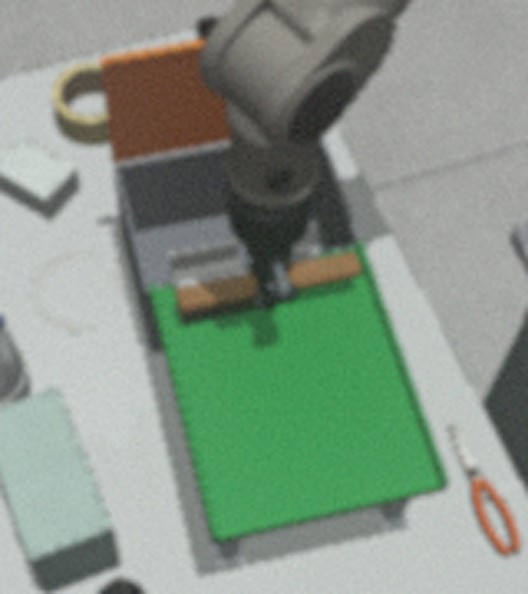

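The side view shows the board cleared behind the brush, with the offcuts at its front edge, near (205,262) and (320,245), about to drop.

>>> drive_tool(rows=[{"offset": [0, -0.05, 0], "rotation": [0, 0, 0], "claw": 0}, {"offset": [0, -0.1, 0], "rotation": [0, 0, 0], "claw": 0}, {"offset": [0, -0.15, 0], "rotation": [0, 0, 0], "claw": 0}, {"offset": [0, -0.2, 0], "rotation": [0, 0, 0], "claw": 0}, {"offset": [0, -0.25, 0], "rotation": [0, 0, 0], "claw": 0}, {"offset": [0, -0.3, 0], "rotation": [0, 0, 0], "claw": 0}, {"offset": [0, -0.35, 0], "rotation": [0, 0, 0], "claw": 0}, {"offset": [0, -0.4, 0], "rotation": [0, 0, 0], "claw": 0}, {"offset": [0, -0.45, 0], "rotation": [0, 0, 0], "claw": 0}, {"offset": [0, -0.45, 0], "rotation": [0, 0, 0], "claw": 0}, {"offset": [0, -0.45, 0], "rotation": [0, 0, 0], "claw": 0}, {"offset": [0, -0.45, 0], "rotation": [0, 0, 0], "claw": 0}])

```text
clock: 10.57
tcp_pos: [0.5081, -0.1482, 0.1668]
orientation: [0.164, 3.137, 0.001]
contact_force: [0.4, 1.0, -1.2]
grip_width: 0.0271
gripper_force: 59.4
```

>>> drive_tool(rows=[{"offset": [0, 0.1, -0.1], "rotation": [0, 0, 0], "claw": 0}, {"offset": [0, 0.25, -0.1], "rotation": [0, 0, 0], "claw": 0}, {"offset": [0, 0.4, -0.1], "rotation": [0, 0, 0], "claw": 0}, {"offset": [0, 0.6, -0.1], "rotation": [0, 0, 0], "claw": 0}, {"offset": [0, 0.8, -0.1], "rotation": [0, 0, 0], "claw": 0}, {"offset": [0, 1, -0.1], "rotation": [0, 0, 0], "claw": 0}, {"offset": [0, 1, -0.1], "rotation": [0, 0, 0], "claw": 0}])

```text
clock: 11.15
tcp_pos: [0.5241, 0.0101, 0.1842]
orientation: [0.148, 3.135, 0.007]
contact_force: [-0.4, 0.4, 0.0]
grip_width: 0.027
gripper_force: 59.4
```

Run:
```python
from h import *
o=get_obs();print(o['joints'],o['tcp_pos'],w2b(o['tcp_pos']),o['contact_force'])
f=grab_frame('side');s=f;t=grab_frame('top')
a=f['frame'][90:270,190:350,::-1];b=t['frame'][140:270,200:380,::-1]
A=cv2.resize(a,(400,450));B=cv2.resize(b,(400,289))
B=cv2.copyMakeBorder(B,0,161,0,0,0);cv2.imwrite('pics/c5.png',np.hstack([A,B]))
go(b2w(.006,.05,.1655),173.98)
```

```text
[ 0.62100805  0.43772368 -0.94587521  1.91801225  0.41876055  0.99360223
  0.96271085] [0.52411222 0.01006603 0.18417279] [ 0.00502649 -0.00845343] [-0.38543911  0.36308574  0.00533637]
off [-0.006  0.431  0.118] rot [0.    0.001 0.003]
```

View pics/c5.png

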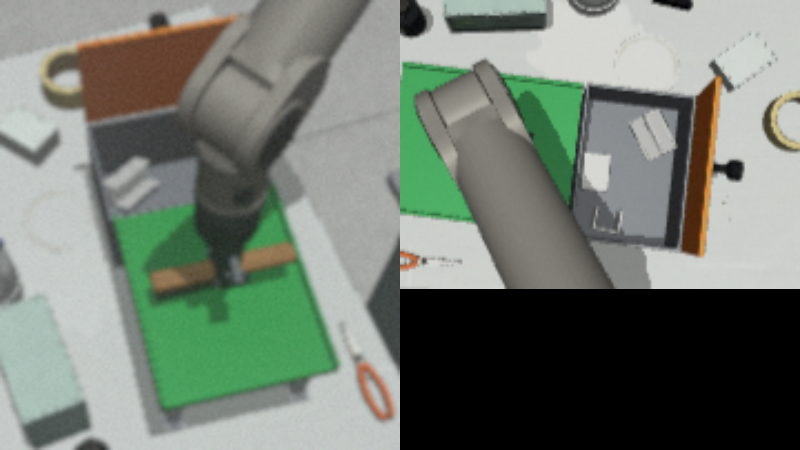

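All three offcuts are in the bin, at display (650,135), (597,172) and (608,220). The board is clear, so next I'll set the brush down.

>>> drive_tool(rows=[{"offset": [0, 0.15, 0], "rotation": [0, 0, 0], "claw": 0}, {"offset": [0, 0.3, 0.05], "rotation": [0, 0, 0], "claw": 0}, {"offset": [0, 0.45, 0.08], "rotation": [0, 0, 0], "claw": 0}, {"offset": [0, 0.5, 0.1], "rotation": [0, 0, 0.003], "claw": 0}, {"offset": [0, 0.5, 0.11], "rotation": [0, 0, 0.003], "claw": 0}, {"offset": [0, 0.5, 0.12], "rotation": [0, 0, 0.003], "claw": 0}, {"offset": [0, 0.5, 0.12], "rotation": [0, 0, 0.003], "claw": 0}])

```text
clock: 11.83
tcp_pos: [0.5319, 0.0749, 0.1649]
orientation: [0.175, 3.136, 0.0]
contact_force: [-1.5, 2.8, 6.1]
grip_width: 0.0267
gripper_force: 60.3
```

>>> drive_tool(rows=[{"offset": [0, 0, 0.007], "rotation": [0, 0, 0], "claw": 0}, {"offset": [0, 0, 0.007], "rotation": [0, 0, 0], "claw": 0}, {"offset": [0, 0, 0.007], "rotation": [0, 0, 0], "claw": 0}])

```text
clock: 12.08
tcp_pos: [0.532, 0.0748, 0.1648]
orientation: [0.176, 3.135, 0.0]
contact_force: [-6.7, 2.7, 14.7]
grip_width: 0.0268
gripper_force: 61.4
```

Contact at a TCP z of 0.165, as expected. Now I'll release and rise.

>>> drive_tool(rows=[{"offset": [0, 0, 0], "rotation": [0, 0, 0], "claw": 0.3}, {"offset": [0, 0, 0], "rotation": [0, 0, 0], "claw": 0.5}, {"offset": [0, 0, 0], "rotation": [0, 0, 0], "claw": 0.75}, {"offset": [0, 0, 0], "rotation": [0, 0, 0], "claw": 0.75}, {"offset": [0, 0, 0], "rotation": [0, 0, 0], "claw": 0.75}, {"offset": [0, 0, -0.15], "rotation": [0, 0, 0], "claw": 0.75}, {"offset": [0, 0, -0.4], "rotation": [0, 0, 0], "claw": 0.75}, {"offset": [0, 0, -0.7], "rotation": [0, 0, 0], "claw": 0.75}, {"offset": [0, 0, -1], "rotation": [0, 0, 0], "claw": 0.75}, {"offset": [0, 0, -1], "rotation": [0, 0, 0], "claw": 0.5}])

```text
clock: 12.92
tcp_pos: [0.5344, 0.0766, 0.3196]
orientation: [0.174, 3.127, 0.003]
contact_force: [0.9, 1.0, 0.6]
grip_width: 0.0537
gripper_force: 0.0
```

Run:
```python
from h import *
o=get_obs();print(o['joints'],o['tcp_pos'],w2b(o['tcp_pos']),o['contact_force'])
f=grab_frame('side');X=cloud(f);h=cv2.cvtColor(f['frame'],cv2.COLOR_RGB2HSV)
m=(h[...,0]<22)&(h[...,1]>70)&(X[...,2]>.17)&(X[...,2]<.21)&(X[...,1]>0)&(X[...,1]<.2)
p=X[m];print(len(p),cv2.minAreaRect((p[:,:2]*1000).astype(np.float32)),p[:,2].mean(),np.linalg.svd(p-p.mean(0),full_matrices=0)[2][2])
# lid plane
lm=(h[...,0]<20)&(h[...,1]>120)&(X[...,1]<-.2)&(X[...,2]>.15)
q=X[lm];print(len(q),q.max(0),np.linalg.svd(q-q.mean(0),full_matrices=0)[2][2])
```

```text
[ 0.56832028  0.32126164 -1.01730225  1.72447097  0.29006746  1.24736459
  0.94255736] [0.53439241 0.07656075 0.31958769] [0.00827632 0.05875274] [0.93295649 1.01974023 0.62030479]
408 ((528.97119140625, 77.18328857421875), (24.937667846679688, 182.7541046142578), 83.43881225585938) 0.18802604459113464 [0.01799884 0.12825466 0.99157793]
1323 [ 0.60638229 -0.28161395  0.31471239] [ 0.10430424  0.99371039 -0.04074665]
```

The brush is standing alone on the board. The lid is at about 1.53 rad. I'll go over it with the gripper shut and push it closed from behind, beside the knob.

>>> drive_tool(rows=[{"offset": [0.05, -0.1, -0.25], "rotation": [0, 0, 0], "claw": 0}, {"offset": [0.1, -0.25, -0.5], "rotation": [0, 0, 0], "claw": 0}, {"offset": [0.2, -0.45, -0.65], "rotation": [0, 0, 0], "claw": 0}, {"offset": [0.3, -0.7, -0.65], "rotation": [0, 0, 0], "claw": 0}, {"offset": [0.42, -0.95, -0.65], "rotation": [0, 0, 0], "claw": 0}, {"offset": [0.42, -1, -0.65], "rotation": [0, 0, 0], "claw": 0}])

```text
clock: 13.47
tcp_pos: [0.4488, -0.0743, 0.409]
orientation: [-0.191, -3.133, 0.006]
contact_force: [0.9, 0.0, -0.4]
grip_width: 0.0
gripper_force: 0.0
```

>>> drive_tool(rows=[{"offset": [0, -0.25, 0], "rotation": [0, 0, 0], "claw": 0}, {"offset": [0, -0.5, 0], "rotation": [0, 0, 0], "claw": 0}, {"offset": [0, -0.75, 0], "rotation": [0, 0, 0], "claw": 0}, {"offset": [0, -1, 0], "rotation": [0, 0, 0], "claw": 0}, {"offset": [0, -1, 0], "rotation": [0, 0, 0], "claw": 0}])

```text
clock: 13.88
tcp_pos: [0.4328, -0.225, 0.4077]
orientation: [-0.193, -3.132, 0.0]
contact_force: [-0.4, -0.3, 0.2]
grip_width: -0.0
gripper_force: 0.0
```

Run:
```python
from h import *
o=get_obs();print(o['joints'],o['tcp_pos'],w2b(o['tcp_pos']))
go(b2w(-.055,-.375,.41),173.98)
```

```text
[ 1.13648114  0.10907984 -0.84358224  1.68686173  0.0839689   1.38630034
  1.72755931] [ 0.43277599 -0.22504882  0.40772804] [-0.06114823 -0.25185064]
off [-0.056 -0.82  -0.015] rot [-0.    -0.002 -0.009]
```

>>> drive_tool(rows=[{"offset": [-0.02, -0.25, -0.02], "rotation": [0, 0, 0], "claw": 0}, {"offset": [-0.05, -0.5, -0.02], "rotation": [0, 0, 0], "claw": 0}, {"offset": [-0.05, -0.75, -0.02], "rotation": [0, 0, 0], "claw": 0}, {"offset": [-0.05, -0.85, -0.02], "rotation": [0, 0, 0], "claw": 0}, {"offset": [-0.05, -0.85, 0.1], "rotation": [0, 0, 0], "claw": 0}, {"offset": [-0.05, -0.85, 0.35], "rotation": [0, 0, 0], "claw": 0}, {"offset": [-0.05, -0.85, 0.6], "rotation": [0, 0, 0], "claw": 0}, {"offset": [-0.05, -0.85, 0.8], "rotation": [0, 0, 0], "claw": 0}, {"offset": [-0.05, -0.85, 0.9], "rotation": [0, 0, 0], "claw": 0}, {"offset": [-0.05, -0.85, 0.9], "rotation": [0, 0, 0], "claw": 0}])

```text
clock: 14.72
tcp_pos: [0.4263, -0.3421, 0.27]
orientation: [-0.174, -3.129, -0.008]
contact_force: [-0.3, 0.1, 0.3]
grip_width: 0.0
gripper_force: 0.0
```

Run:
```python
from h import *
o=get_obs();print(o['joints'],o['tcp_pos'],w2b(o['tcp_pos']),o['contact_force'])
for th in (90,75,60,45,30,15,5,0):
    a=np.radians(th);r=.128;n=.008
    y=-.317+r*np.cos(a)-n*np.sin(a)-.012*np.sin(a);z=.14+r*np.sin(a)+n*np.cos(a)
    print(th,end=' ');go(b2w(-.055,y,z),173.98)
```

```text
[ 1.17920474  0.32400274 -0.75872618  1.77276119  0.24011665  1.14986484
  1.80539853] [ 0.42634587 -0.34207772  0.2699981 ] [-0.05526941 -0.36890854] [-0.3026748   0.06568486  0.31896553]
90 off [-0.001  0.213  0.014] rot [ 0.002 -0.004 -0.003]
75 off [0.    0.438 0.031] rot [ 0.002 -0.004 -0.003]
60 off [0.001 0.657 0.104] rot [ 0.002 -0.004 -0.003]
45 off [0.001 0.854 0.23 ] rot [ 0.002 -0.004 -0.003]
30 off [1.000e-03 1.016e+00 3.990e-01] rot [ 0.002 -0.004 -0.003]
15 off [0.    1.133 0.6  ] rot [ 0.002 -0.004 -0.003]
5 off [-1.000e-03  1.181e+00  7.450e-01] rot [ 0.002 -0.004 -0.003]
0 off [-1.000e-03  1.195e+00  8.190e-01] rot [ 0.002 -0.004 -0.003]
```

>>> drive_tool(rows=[{"offset": [0, 0.1, 0], "rotation": [0, 0, 0], "claw": 0}, {"offset": [0, 0.2, 0.01], "rotation": [0, 0, 0], "claw": 0}, {"offset": [0, 0.3, 0.02], "rotation": [0, 0, 0], "claw": 0}, {"offset": [0, 0.37, 0.02], "rotation": [0, 0, 0], "claw": 0}, {"offset": [0, 0.44, 0.03], "rotation": [0, 0, 0], "claw": 0}, {"offset": [0, 0.51, 0.05], "rotation": [0, 0, 0], "claw": 0}, {"offset": [0, 0.58, 0.08], "rotation": [0, 0, 0], "claw": 0}, {"offset": [0, 0.66, 0.11], "rotation": [0, 0, 0], "claw": 0}, {"offset": [0, 0.73, 0.15], "rotation": [0, 0, 0], "claw": 0}, {"offset": [0, 0.8, 0.19], "rotation": [0, 0, 0], "claw": 0}, {"offset": [0, 0.86, 0.24], "rotation": [0, 0, 0], "claw": 0}, {"offset": [0, 0.92, 0.3], "rotation": [0, 0, 0], "claw": 0}, {"offset": [0, 0.97, 0.35], "rotation": [0, 0, 0], "claw": 0}, {"offset": [0, 1, 0.4], "rotation": [0, 0, 0], "claw": 0}, {"offset": [0, 1, 0.4], "rotation": [0, 0, 0], "claw": 0}])

```text
clock: 15.97
tcp_pos: [0.4448, -0.1928, 0.2135]
orientation: [-0.171, -3.134, -0.003]
contact_force: [0.3, -0.2, -0.0]
grip_width: 0.0001
gripper_force: 0.0
```

Run:
```python
from h import *
o=get_obs();print(o['tcp_pos'],w2b(o['tcp_pos']),o['contact_force'])
f=grab_frame('side');X=cloud(f);h=cv2.cvtColor(f['frame'],cv2.COLOR_RGB2HSV)
lm=(h[...,0]<20)&(h[...,1]>120)&(X[...,1]<-.1)&(X[...,1]>-.35)&(X[...,2]>.135)
q=X[lm];print(len(q),q.min(0),q.max(0),np.linalg.svd(q-q.mean(0),full_matrices=0)[2][2])
go(b2w(-.055,-.189,.148),173.98)
```

```text
[ 0.44483219 -0.19282618  0.21345466] [-0.05253788 -0.2185413 ] [ 0.34916773 -0.24868569 -0.02341616]
1097 [ 0.38039992 -0.30159396  0.15088392] [ 0.6228901  -0.14203639  0.25822717] [-0.04909896 -0.50563452  0.86134954]
off [0.019 0.202 0.442] rot [ 0.    -0.001 -0.002]
```

The lid is at about 30°. Now the last push down.

>>> drive_tool(rows=[{"offset": [0.02, 0.06, 0.06], "rotation": [0, 0, 0], "claw": 0}, {"offset": [0.02, 0.1, 0.12], "rotation": [0, 0, 0], "claw": 0}, {"offset": [0.02, 0.14, 0.19], "rotation": [0, 0, 0], "claw": 0}, {"offset": [0.02, 0.16, 0.26], "rotation": [0, 0, 0], "claw": 0}, {"offset": [0.02, 0.18, 0.32], "rotation": [0, 0, 0], "claw": 0}, {"offset": [0.02, 0.19, 0.37], "rotation": [0, 0, 0], "claw": 0}, {"offset": [0.02, 0.2, 0.41], "rotation": [0, 0, 0], "claw": 0}, {"offset": [0.02, 0.2, 0.43], "rotation": [0, 0, 0], "claw": 0}, {"offset": [0.02, 0.2, 0.44], "rotation": [0, 0, 0], "claw": 0}, {"offset": [0.02, 0.2, 0.44], "rotation": [0, 0, 0], "claw": 0}])

```text
clock: 16.85
tcp_pos: [0.446, -0.1644, 0.149]
orientation: [-0.174, -3.136, -0.0]
contact_force: [0.2, -0.1, 0.6]
grip_width: 0.0005
gripper_force: 0.0
```

>>> drive_tool(rows=[{"offset": [0, 0, 0.01], "rotation": [0, 0, 0], "claw": 0}, {"offset": [0, 0, 0.02], "rotation": [0, 0, 0], "claw": 0}, {"offset": [0, 0, 0.02], "rotation": [0, 0, 0], "claw": 0}])

```text
clock: 17.1
tcp_pos: [0.4465, -0.1645, 0.1483]
orientation: [-0.175, -3.137, 0.003]
contact_force: [-7.3, 1.9, 20.6]
grip_width: 0.0002
gripper_force: 10.6
```

Firm contact of 20 N at z 0.148, so the lid is on the rim. I'll back off upward.

>>> drive_tool(rows=[{"offset": [0, 0, -0.15], "rotation": [0, 0, 0], "claw": 0}, {"offset": [0, 0, -0.4], "rotation": [0, 0, 0], "claw": 0}, {"offset": [0, 0, -0.65], "rotation": [0, 0, 0], "claw": 0}, {"offset": [0, 0, -0.9], "rotation": [0, 0, 0], "claw": 0}, {"offset": [0, 0, -1], "rotation": [0, 0, 0], "claw": 0}, {"offset": [0, 0, -1], "rotation": [0, 0, 0], "claw": 0}, {"offset": [0, 0, -1], "rotation": [0, 0, 0], "claw": 0}])

```text
clock: 17.68
tcp_pos: [0.4465, -0.1647, 0.2972]
orientation: [0.175, 3.135, -0.003]
contact_force: [-0.4, 0.4, -0.8]
grip_width: -0.0001
gripper_force: 0.0
```

Run:
```python
from h import *
o=get_obs();print(o['clock'],o['tcp_pos'],o['contact_force'])
f=grab_frame('side');save(f,'s9.png',(150,70,390,330),2.3);X=cloud(f);h=cv2.cvtColor(f['frame'],cv2.COLOR_RGB2HSV)
lm=(h[...,0]<20)&(h[...,1]>120)&(X[...,1]<-.1)&(X[...,1]>-.35)&(X[...,2]>.135)&(X[...,2]<.17)
q=X[lm];print(len(q),q.min(0),q.max(0),np.linalg.svd(q-q.mean(0),full_matrices=0)[2][2],np.median(q[:,2]))
m=(h[...,0]<22)&(h[...,1]>70)&(X[...,2]>.17)&(X[...,2]<.21)&(X[...,1]>0)&(X[...,1]<.2)
p=X[m];print(len(p),cv2.minAreaRect((p[:,:2]*1000).astype(np.float32)),p[:,2].mean())
```

```text
17.6833 [ 0.44646275 -0.16473396  0.29715023] [-0.38336071  0.4009849  -0.76701304]
2462 [ 0.37355721 -0.30295606  0.1363179 ] [ 0.62550251 -0.10830652  0.16452732] [-0.00238187 -0.0026484  -0.99999366] 0.1496230992963879
413 ((528.351806640625, 76.90408325195312), (24.674549102783203, 183.21580505371094), 84.09629821777344) 0.1879174359724089
```

View pics/s9.png

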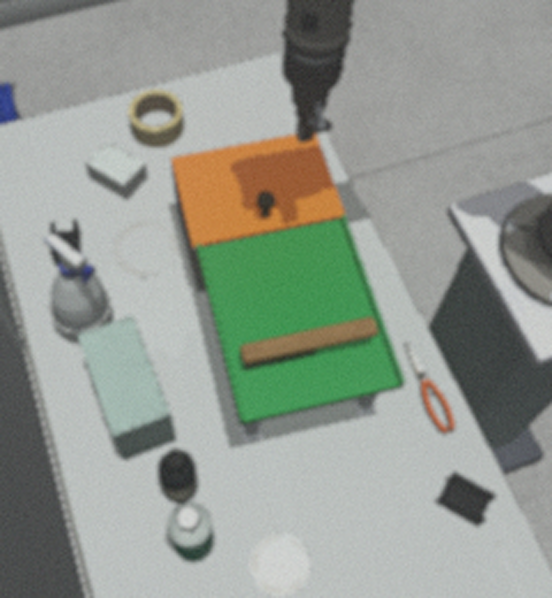

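The lid is flat (around 265,185), with its plane within 0.004 rad of level. The brush stands on the board at (310,342), and the bystanders haven't moved.

```bash
python3 -c "
from bench import hand_in
print(hand_in())"
```

```text
the job is handed in; nothing more can be done
None
```

I handed the job in at about 18 s: all three offcuts were swept into the bin, the brush is standing on its bristles on the cleared board, and the lid is closed flat. The bystanders look unmoved in the last picture, but `hand_in()` returned no verdict.

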